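# Step the gauge bar round the mounting points of a headlamp template

## Robot

A 7-joint arm with a two-finger parallel gripper is mounted at the origin on a cart in front of the work surface, level with it; the furniture and walls round the work are solid. World frame = base frame: x ahead of the robot, y to its left, z up, the work surface at z = 0. Lengths are in m, angles in rad, forces in N, time in s.
With the tool pointing down it reaches from about 0.425 to 0.925 m from the base axis. Payload 6.8 kg.
Tool frame: the origin (TCP) lies between the finger pads; the fingertips stand 22 mm ahead of it and the grasp point (between the pads) lies 3 mm ahead of it (r.tip_reach is the distance from the TCP to the fingertips, in m); z points along the fingers, y is the line along which they close (so a half turn about z gives the same grasp; the last joint's range is limited). The gripper opens to 88 mm and grips with 3 to 60 N. Pads are 20 mm wide; open, the fingers measure 115 mm over their backs; the gripper's body (75 mm by 178 mm) begins 61 mm behind the grasp point.
Start: joints at [1.041, 0.477, 0.022, 1.555, -0.011, 1.109, -0.083], TCP at [0.276, -0.616, 0.212] pointing down, gripper open.
Joint ranges: [-2.96, 2.96], [-0.34, 2.1], [-1.41, 1.46], [0.24, 2.44], [-1.37, 4.51], [0.17, 1.92], [-2.96, 2.96]. Speed limits (rad/s): [2.39, 2.39, 3.14, 3.14, 3.14, 3.14, 3.14].

## Interface

Orientations are given as a unit quaternion [x, y, z, w].
In Python, from station import state, vision, r gives the robot as it stands.
- The arm moves only by the tool carry_out, never from a script. Its arguments are lists of equal length, an entry for each row: "translation": the shift along the world's x, y, z in m, a list of three; "twist": the turn, a rotation vector about the world's x, y, z in rad, a list of three; "jaw": the opening, from 0 (shut) to 1 (fully open). In form: {"translation": [[x, y, z], ...], "twist": [[ax, ay, az], ...], "jaw": [jaw, ...]}. A call has exactly 5 rows; each row is the pose to reach, as a shift and turn from the pose commanded when the call began; what a row does not reach only later rows make up. A row lasts 1/8 s, in which the tool goes at most 62.5 mm and 10.7 degrees, less where a joint would pass 70% of its speed; a pose out of reach is approached as far as the arm can. A call with a gripper value outside its range is refused whole. The fingers move at their own pace and stop on an object; "newtons" is the grip in N (left out, the last holds). Time passes only in rows, so rows that repeat a pose let the fingers close, or fill a call up. It gives the time, the measured TCP pose, the force, the opening and the grip force at its end, in the units of the state.
- state(): the state, without advancing time (a new reading comes with each control period).
- vision.snapshot(name): name is "scene" or "side" or "wrist"; returns the picture (480x640x3 uint8, blue, green, red); there is no depth.
- vision.camera_info(name): a dict with "fx", "fy", "cx", "cy" (pixels), "cam_to_world" (4x4, takes a point from camera to world coordinates); the wrist camera has in their place "hand_eye" (4x4, takes a point from camera to tool coordinates, whose origin is the TCP and whose axes are the flange's). Camera axes: x right, y down, z forward; pixel columns grow to the right and rows downward; lengths in m; the calibration is good to about 2 mm. The wrist camera is an equidistant fisheye: a pixel r from the principal point sees the ray r / f radians off the axis. A picture is of the moment at which its call begins: read the wrist's pose just before it. camera_info takes no time and is no camera call.
- r.job_done(): hands the job in; it is judged then, once.
Trained networks look in the newest picture that a camera, given by its name, has taken for a name from the list of things; names that differ only in an ending like _2 or _b are one class to them, and where a whole thing is asked for, a point or a joint stands for the part that bears it (a point fixed in the world has none). Each returns a list of dicts, best first, with "confidence" (0 to 1); they miss things now and then, are a little off and sometimes report something else, mostly with a low value. They report only what shows in the picture. A call takes as long as a camera call.
- vision.outline_of(label, camera): "mask" (480x640 bool, what is visible of it) and "pixel" ([column, row] in pixels, amid what is visible of it).
The state is a dict: "t": time; "joint_pos": joint angles; "qvel": joint speeds; "tau": joint torques, N m; "tcp_pos": TCP position; "orientation": TCP orientation; "contact_force": force on the tool from outside, world axes, zero at the start; "wrist_torque": the same for the moment, N m; "opening": opening from 0.0 (shut) to 1.0 (fully open); "grip_force": force on a finger pad.
Only numpy, scipy, OpenCV 4.12 (cv2) and the standard library are available. Lean on these libraries where they do the work, as an engineer would, in place of code of your own. Each camera call takes 0.05 s, during which the arm holds its last target. There are 200 camera calls.

## Task

The aluminium gauge bar lies on the plywood template with one eye over the first of three mounting points. Walk it round the points without picking it up off the board: keeping that eye where it is, swing the bar's other end until its eye is over the middle point (the only one the bar's length fits); then, keeping that eye there, swing the first end round on to the last point. Leave the bar lying flat with its eyes centred over the middle and last points.

Things in the scene. Friction and masses are not known exactly. Their poses are not given: they have to be found in the camera images.
- gauge_bar: plain aluminium bar lying flat, 168 mm long, 18 mm thick, about 0.2 kg. Straight flat-sided shank 22 mm wide; at each end a round eye 28 mm across with a 14 mm sight hole straight through; eyes 140 mm apart, centre to centre. Origin: underside, centre of the eye that starts on the first point; x along the bar to the other eye, z up.
- end_one (a point): underside of the bar at the centre of the eye that starts over the first point (same as the bar's origin)
- end_two (a point): underside of the bar at the centre of the other eye, 140 mm along the bar's x axis
- template: plywood board 215 x 270 mm, 4 mm thick, fixed on the bench, slightly turned. Three flush steel discs, 40 mm across with a dark centre dot, are its points: first near left, last near right, middle far; middle is 140 mm from both, first to last 170 mm. A 37 mm relay stands in the far right corner, a 46 mm bulb in the far left. Origin: under the board, between the points; x away from the robot, z up.
- mark_first (a point): centre of the first point (left, near side), on the board's top face, 4 mm above the bench; the bar's first eye starts over it
- mark_middle (a point): centre of the middle point (far side), on the board's top face
- mark_last (a point): centre of the last point (right, near side), on the board's top face

How it is judged:
By the outcome, as a careful person would: the job done as asked, in the order asked, and still so for the second after the job is handed in, with the robot touching nothing.
It also fails if it takes over 48 s, if anything falls off the work surface, if the arm or the gripper's body presses on something with over 40 N, if the wrist force passes 120 N, or if a joint passes its speed limit or range.

## Working session

There is one attempt and no reset: what is moved stays moved. The work goes in short steps, Python scripts to look and compute and a tool call to move; the robot and the scene stay as the last step left them, time stands still between calls to the robot, and variables do not carry over. Pictures are saved under pics/ and viewed, at most 10 in all, crops included, and the job is handed in when it is done.

Besides the shell and the picture viewer there is one more tool, called in YAML: its name, and indented under it one key for each argument. carry_out: Moves the arm, as the interface text tells. Its arguments: {"type":"object","properties":{"translation":{"type":"array"},"twist":{"type":"array"},"jaw":{"type":"array"},"newtons":{"type":"number"}},"required":["translation","twist","jaw"]}

```bash
ls; mkdir -p pics; python3 - <<'E'
from station import state, vision, r
import cv2,numpy as np
s=state();print(s['t'],s['tcp_pos'],s['orientation'],s['contact_force'],r.tip_reach)
for n in('scene','side'):
    im=vision.snapshot(n);cv2.imwrite(f'pics/{n}0.png',im)
    i=vision.camera_info(n);print(n,i['fx'],i['fy'],i['cx'],i['cy'],np.round(i['cam_to_world'],4).tolist())
    for l in('gauge_bar','template'):
        for d in vision.outline_of(l,n)[:2]:print(l,d['confidence'],d['pixel'],d['mask'].sum())
print(vision.camera_info('wrist'))
E
```

```text
pics
0.0 [ 0.27608909 -0.61528807  0.21071752] [ 9.77839166e-01  2.09355631e-01 -2.46046421e-04 -8.51316453e-04] [0.86974169 0.33805328 0.47940381] 0.022
scene 455.27606182980514 455.27606182980514 315.7915823313279 237.0780720154684 [[-0.4732, -0.4762, 0.7411, -0.1128], [-0.8809, 0.2599, -0.3954, 0.6309], [-0.0043, -0.84, -0.5425, 0.4991], [0.0, 0.0, 0.0, 1.0]]
gauge_bar 0.57 [311.3, 264.0] 1269
template 0.74 [298.6, 245.7] 7403
side 571.2485746348173 571.2485746348173 321.48408731910615 241.54733758625198 [[-0.9183, -0.2647, 0.2945, 0.2965], [-0.3956, 0.5828, -0.7098, 0.9312], [0.0163, -0.7683, -0.6398, 0.589], [0.0, 0.0, 0.0, 1.0]]
gauge_bar 0.57 [360.8, 268.7] 1631
template 0.85 [324.1, 260.7] 13770
{'fx': 371.64829954431775, 'fy': 371.64829954431775, 'cx': 328.13902138033717, 'cy': 248.52726053113932, 'hand_eye': array([[-4.06866084e-04, -9.56659919e-01, -2.91207201e-01,
         8.02428063e-02],
       [ 9.99999273e-01, -5.86750673e-05, -1.20441288e-03,
         1.16454389e-03],
       [ 1.13512692e-03, -2.91207480e-01,  9.56659247e-01,
        -1.72280223e-01],
       [ 0.00000000e+00,  0.00000000e+00,  0.00000000e+00,
         1.00000000e+00]])}
```

View pics/scene0.png

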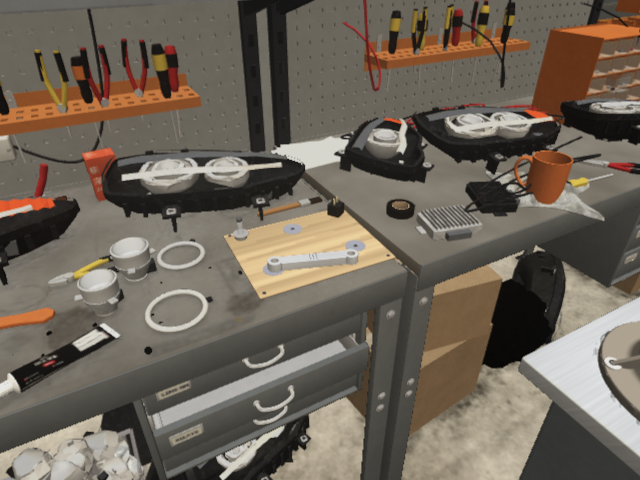

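View pics/side0.png

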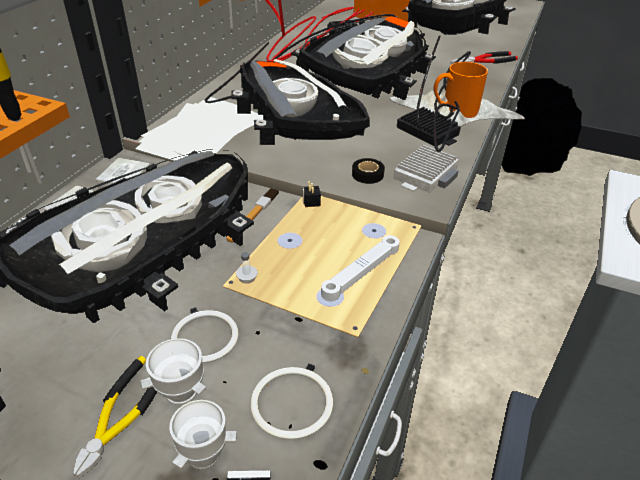

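The scene view shows the middle disc at about (292,229), the last disc at (355,245), and the bar's eyes at (273,262) and (353,257). In the side view the discs are at (290,240) and (374,231), and the eyes at (330,289) and (391,243). I'll turn these into positions.

```bash
cat > h.py <<'E'
import numpy as np,cv2
from station import state,vision,r
from scipy.spatial.transform import Rotation as R
def ray(n,p,st=None):
    i=vision.camera_info(n);u=np.array([(p[0]-i['cx'])/i['fx'],(p[1]-i['cy'])/i['fy']])
    if n!='wrist':
        T=i['cam_to_world'];d=np.array([*u,1.])
    else:
        th=np.linalg.norm(u);d=np.array([*(np.sin(th)*u/max(th,1e-9)),np.cos(th)])
        T=np.eye(4);T[:3,:3]=R.from_quat(st['orientation']).as_matrix();T[:3,3]=st['tcp_pos'];T=T@i['hand_eye']
    return T[:3,3],T[:3,:3]@d
def onz(n,p,z,st=None):
    o,d=ray(n,p,st);return o+d*(z-o[2])/d[2]
E
python3 - <<'E'
from h import *
P={'mid':(.004,(292,229),(290,240)),'last':(.004,(355,245),(374,231)),'e1':(.022,(273,262),(330,289)),'e2':(.022,(353,257),(391,243)),'bulb':(.004,(240,236),(247,278)),'relay':(.004,(336,214),(312,205))}
for k,(z,a,b) in P.items():print(k,onz('scene',a,z).round(4),onz('side',b,z).round(4))
E
```

```text
mid [0.6142 0.2985 0.004 ] [0.6133 0.2995 0.004 ]
last [0.5019 0.2163 0.004 ] [0.498  0.2217 0.004 ]
e1 [0.5035 0.3887 0.022 ] [0.5051 0.3933 0.022 ]
e2 [0.4483 0.2554 0.022 ] [0.4578 0.2608 0.022 ]
bulb [0.6403 0.4021 0.004 ] [0.6329 0.4054 0.004 ]
relay [0.6241 0.1876 0.004 ] [0.6199 0.1981 0.004 ]
```

Both views agree, and the known distances check out (middle to last 0.140, first to last 0.172). I'll swing the arm over in an arc to look from close by.

carry_out:
  translation:
    - [0.037, 0.048, 0]
    - [0.074, 0.096, 0]
    - [0.111, 0.144, 0]
    - [0.148, 0.192, 0]
    - [0.185, 0.24, 0]
  twist:
    - [0, 0, 0.045]
    - [0, 0, 0.09]
    - [0, 0, 0.135]
    - [0, 0, 0.18]
    - [0, 0, 0.225]
  jaw: [1, 1, 1, 1, 1]

```text
t: 0.92
tcp_pos: [0.4624, -0.3743, 0.2119]
orientation: [0.948, 0.318, 0.0, 0.0]
contact_force: [0.6, -1.0, 0.8]
opening: 1.0
grip_force: 0.0
```

carry_out:
  translation:
    - [0.037, 0.048, 0]
    - [0.074, 0.096, 0]
    - [0.111, 0.144, 0]
    - [0.148, 0.192, 0]
    - [0.145, 0.25, 0]
  twist:
    - [0, 0, 0.045]
    - [0, 0, 0.09]
    - [0, 0, 0.135]
    - [0, 0, 0.18]
    - [0, 0, 0.225]
  jaw: [1, 1, 1, 1, 1]

```text
t: 1.55
tcp_pos: [0.6085, -0.1239, 0.2113]
orientation: [0.906, 0.423, 0.001, 0.0]
contact_force: [0.5, 0.3, -0.3]
opening: 1.002
grip_force: 0.0
```

carry_out:
  translation:
    - [-0.015, 0.055, 0]
    - [-0.03, 0.11, 0]
    - [-0.045, 0.165, 0]
    - [-0.06, 0.22, 0]
    - [-0.075, 0.275, 0]
  twist:
    - [0, 0, 0.045]
    - [0, 0, 0.09]
    - [0, 0, 0.135]
    - [0, 0, 0.18]
    - [0, 0, 0.225]
  jaw: [1, 1, 1, 1, 1]

```text
t: 2.17
tcp_pos: [0.5307, 0.1507, 0.2119]
orientation: [0.853, 0.522, 0.0, 0.0]
contact_force: [0.6, 1.1, 0.4]
opening: 1.0
grip_force: 0.0
```

carry_out:
  translation:
    - [-0.016, 0.055, 0]
    - [-0.033, 0.11, 0]
    - [-0.05, 0.165, 0]
    - [-0.05, 0.17, 0]
    - [-0.05, 0.17, 0]
  twist:
    - [0, 0, 0.045]
    - [0, 0, 0.09]
    - [0, 0, 0.13]
    - [0, 0, 0.13]
    - [0, 0, 0.13]
  jaw: [1, 1, 1, 1, 1]

```text
t: 2.8
tcp_pos: [0.4815, 0.3188, 0.2115]
orientation: [0.818, 0.576, -0.0, 0.0]
contact_force: [-0.2, -0.5, 0.1]
opening: 1.002
grip_force: 0.0
```

```bash
python3 - <<'E'
from h import *
s=state();im=vision.snapshot('wrist');cv2.imwrite('pics/w1.png',im)
print(s['tcp_pos'],s['orientation'],s['joint_pos'])
import pickle;pickle.dump(s,open('s1.pkl','wb'))
for d in vision.outline_of('gauge_bar','wrist')[:2]:print(d['confidence'],d['pixel'],d['mask'].sum())
E
```

```text
[0.48153012 0.31879541 0.21147555] [ 8.17674544e-01  5.75680674e-01 -1.90624755e-04  2.56194738e-04] [-0.28654183  0.36450365 -0.51433997  1.76634068  0.20249432  1.06380829
 -1.21565887]
0.68 [330.9, 211.8] 3285
```

View pics/w1.png

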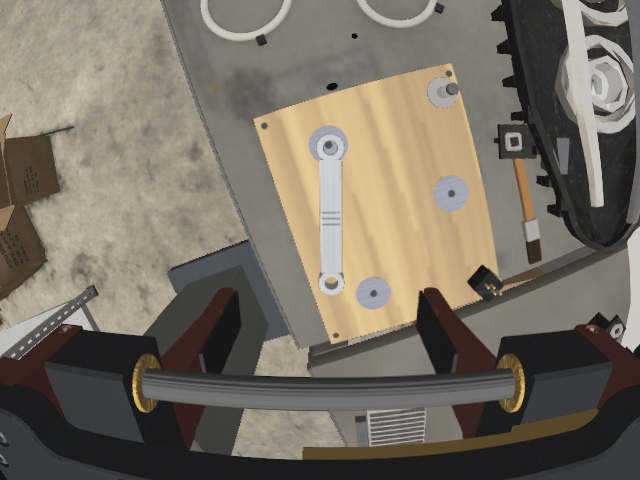

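The wrist picture shows eye one at about (330,148), eye two at (331,284), the middle dot at (451,193) and the last dot at (374,293). I'll refine these numerically.

```bash
cat >> h.py <<'E'
def dot(im,p,w=7):
    g=cv2.cvtColor(im,cv2.COLOR_BGR2GRAY).astype(float);x,y=map(int,p)
    c=g[y-w:y+w+1,x-w:x+w+1];m=np.clip(np.median(c)-25-c,0,None)
    yy,xx=np.mgrid[y-w:y+w+1,x-w:x+w+1];return np.array([(m*xx).sum(),(m*yy).sum()])/m.sum()
# marks in template frame: x away, y left; last->first is +y
H=np.sqrt(.14**2-.085**2)
M={'first':np.array([0,.085]),'mid':np.array([H,0]),'last':np.array([0,-.085])}
def fit(src,dst):
    src,dst=np.array(src),np.array(dst);a=src-src.mean(0);b=dst-dst.mean(0)
    th=np.arctan2((a[:,0]*b[:,1]-a[:,1]*b[:,0]).sum(),(a*b).sum());c,s=np.cos(th),np.sin(th);Q=np.array([[c,-s],[s,c]])
    return th,lambda p:Q@(np.array(p)-src.mean(0))+dst.mean(0)
E
python3 - <<'E'
from h import *
import pickle
s=pickle.load(open('s1.pkl','rb'));im=cv2.imread('pics/w1.png')
W={}
for k,p in dict(mid=(451,193),last=(374,293)).items():
    q=dot(im,p);W[k]=onz('wrist',q,.004,s);print(k,q,W[k])
print('d',np.linalg.norm(W['mid']-W['last']))
th,f=fit([M['mid'],M['last']],[W['mid'][:2],W['last'][:2]])
for k in M:print(k,f(M[k]))
for a,z in (((330,148),.022),((331,284),.022)):print(a,onz('wrist',a,z,s))
g=cv2.resize(im[115:310,290:400],None,fx=3,fy=3,interpolation=cv2.INTER_CUBIC)
cv2.imwrite('pics/c1.png',np.hstack([cv2.resize(im[120:175,300:360],None,fx=6,fy=6),cv2.resize(im[258:313,300:360],None,fx=6,fy=6)]))
E
```

```text
mid [451.05235043 193.1650641 ] [0.61419888 0.29853129 0.004     ]
last [373.20695457 293.06281548] [0.4998459  0.21858451 0.004     ]
d 0.13952810518540124
first [0.50684526 0.38829708]
mid [0.61439225 0.29866648]
last [0.49965252 0.21844931]
(330, 148) [0.50759376 0.38435347 0.022     ]
(331, 284) [0.46146982 0.25213131 0.022     ]
```

View pics/c1.png

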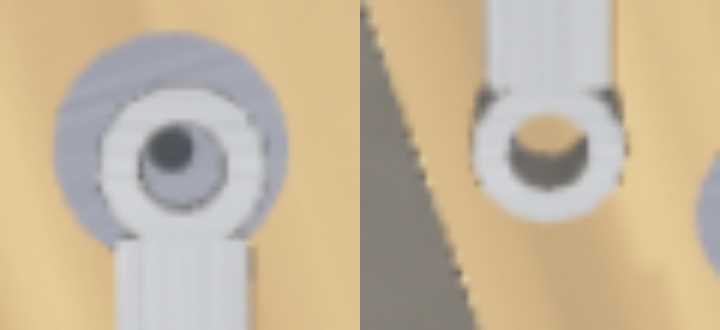

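The crop puts eye one's top ring centre at (330.5,147.2), the first dot at (328.3,144.5) and eye two's ring at (331.3,283.3). I'll work out both swings from these.

```bash
python3 - <<'E'
from h import *
import pickle
s=pickle.load(open('s1.pkl','rb'))
W=[onz('wrist',p,.004,s)[:2] for p in((328.3,144.4),(451.05,193.17),(373.5,293.06))]
th,f=fit([M[k] for k in M],W);T={k:f(M[k]) for k in M};print('fit',th,T,[np.linalg.norm(w-T[k]) for w,k in zip(W,T)])
e1,e2=[onz('wrist',p,.022,s)[:2] for p in((330.5,147.2),(331.3,283.3))]
print('eyes',e1,e2,np.linalg.norm(e1-e2),'e1-first',e1-T['first'])
an=lambda v:np.degrees(np.arctan2(v[1],v[0]))
print('bar',an(e2-e1),'first>mid',an(T['mid']-T['first']),'last>mid',an(T['mid']-T['last']))
y=R.from_quat(s['orientation']).as_matrix()[:,1];print('tool y',an(y),'centre',(e1+e2)/2,s['tcp_pos'])
E
```

```text
fit -0.041624310668850126 {'first': array([0.50698849, 0.38811735]), 'mid': array([0.61459807, 0.2985619 ]), 'last': array([0.4999144, 0.2182646])} [np.float64(0.0002356035458377106), np.float64(0.0004047319414418957), np.float64(0.0003201833889209678)]
eyes [0.50830903 0.38492512] [0.46203318 0.25277515] 0.1400180955967553 e1-first [ 0.00132054 -0.00319224]
bar -109.29906625513411 first>mid -39.768095744331376 last>mid 34.998301091398424
tool y -19.705364108392285 centre [0.48517111 0.31885013] [0.48153012 0.31879541 0.21147555]
```

The fit residuals are under 0.5 mm and the eye spacing measures 140.0 mm. Going down to grip at mid-shank.

carry_out:
  translation:
    - [0.0036, 0, -0.06]
    - [0.0036, 0, -0.115]
    - [0.0036, 0, -0.155]
    - [0.0036, 0, -0.175]
    - [0.0036, 0, -0.181]
  twist:
    - [0, 0, 0.007]
    - [0, 0, 0.007]
    - [0, 0, 0.007]
    - [0, 0, 0.007]
    - [0, 0, 0.007]
  jaw: [1, 1, 0.6, 0.45, 0.4]
  newtons: 20

```text
t: 3.52
tcp_pos: [0.4854, 0.3181, 0.0302]
orientation: [0.816, 0.578, -0.0, 0.0]
contact_force: [0.5, 0.5, 0.0]
opening: 0.698
grip_force: 0.0
```

carry_out:
  translation:
    - [0, 0, 0]
    - [0, 0, 0]
    - [0, 0, 0]
    - [0, 0, 0]
    - [0, 0, 0]
  twist:
    - [0, 0, 0]
    - [0, 0, 0]
    - [0, 0, 0]
    - [0, 0, 0]
    - [0, 0, 0]
  jaw: [0.34, 0.3, 0.26, 0.2, 0.2]

```text
t: 4.15
tcp_pos: [0.485, 0.3192, 0.0309]
orientation: [0.816, 0.579, 0.0, 0.0]
contact_force: [-0.4, 0.5, 0.8]
opening: 0.203
grip_force: 0.0
```

```bash
python3 - <<'E'
from h import *
import pickle
s=state();im=vision.snapshot('wrist');cv2.imwrite('pics/w2.png',im);pickle.dump(s,open('s2.pkl','wb'))
print(s['tcp_pos'],s['orientation'],s['contact_force'],s['opening'],s['grip_force'])
E
```

```text
[0.48501953 0.31918206 0.03086681] [8.15678276e-01 5.78505772e-01 1.42033903e-04 3.99896114e-05] [-0.41168841  0.50668228  0.7898355 ] 0.2025616130311026 0.0
```

View pics/w2.png

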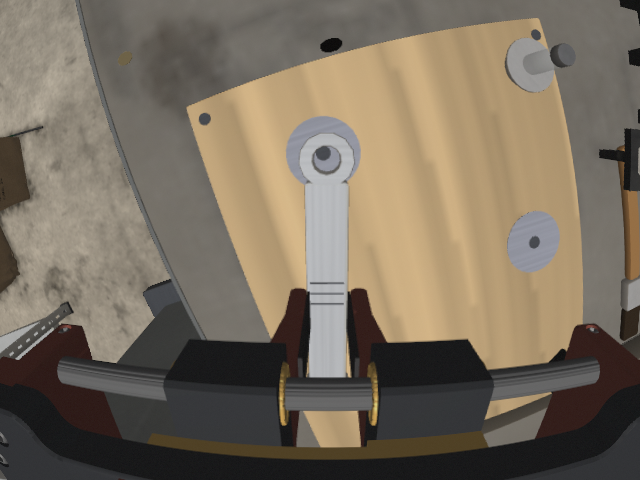

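The fingers straddle the shank. Eye one is at about (327,158) with its dot at (323,153). The jaw reached 0.2 with no grip force, so I'll close it further.

carry_out:
  translation:
    - [0, 0, 0]
    - [0, 0, 0]
    - [0, 0, 0]
    - [0, 0, 0]
    - [0, 0, 0]
  twist:
    - [0, 0, 0]
    - [0, 0, 0]
    - [0, 0, 0]
    - [0, 0, 0]
    - [0, 0, 0]
  jaw: [0.15, 0.1, 0.05, 0, 0]
  newtons: 20

```text
t: 4.82
tcp_pos: [0.485, 0.3192, 0.0307]
orientation: [0.816, 0.578, 0.0, -0.0]
contact_force: [0.3, 1.1, 0.5]
opening: 0.001
grip_force: 0.0
```

```bash
python3 - <<'E'
from h import *
import pickle
s=state();im=vision.snapshot('wrist');cv2.imwrite('pics/w3.png',im);pickle.dump(s,open('s3.pkl','wb'))
print(s['tcp_pos'],s['orientation'],s['contact_force'],s['opening'],s['grip_force'])
cv2.imwrite('pics/c3.png',np.hstack([cv2.resize(im[100:340,260:400],None,fx=2.5,fy=2.5),cv2.resize(im[110:200,280:380],None,fx=4,fy=6.66)]))
for z in(.022,.004):print(onz('wrist',(327,158),z,s))
E
```

```text
[0.48497149 0.31915292 0.03067635] [ 8.15701592e-01  5.78472914e-01  2.03418514e-05 -5.48410045e-06] [0.31235781 1.12514977 0.46191868] 0.0010875906785931476 0.0Traceback (most recent call last):
  File "<stdin>", line 5, in <module>
    return _nx.concatenate(arrs, 1, dtype=dtype, casting=casting)
           ~~~~~~~~~~~~~~~^^^^^^^^^^^^^^^^^^^^^^^^^^^^^^^^^^^^^^^
ValueError: all the input array dimensions except for the concatenation axis must match exactly, but along dimension 0, the array at index 0 has size 600 and the array at index 1 has size 599
```

View pics/w3.png

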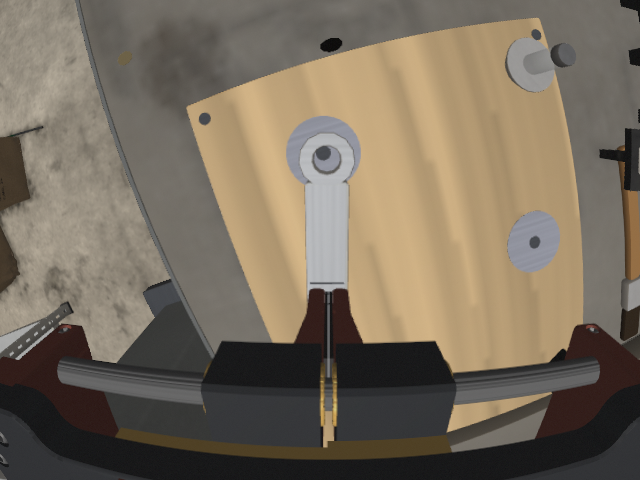

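The fingers shut completely and lie on top of the bar (tips at row 290), so they are higher than the tip reach implies. I'll check the geometry.

```bash
python3 - <<'E'
from h import *
import pickle
s=pickle.load(open('s3.pkl','rb'));s2=pickle.load(open('s2.pkl','rb'))
for z in(.010,.022,.03):print(z,'eye1',onz('wrist',(327,158),z,s),'groove mid',onz('wrist',(327,293),z,s))
print('mid',onz('wrist',dot(cv2.imread('pics/w3.png'),(534,242)),.004,s),'first',onz('wrist',(323,153),.004,s))
i=vision.camera_info('wrist')
def proj(t):
    c=np.linalg.inv(i['hand_eye'])@np.array([*t,1]);rr=np.hypot(c[0],c[1]);th=np.arctan2(rr,c[2]);return i['cx']+i['fx']*th*c[0]/rr,i['cy']+i['fy']*th*c[1]/rr
for z in(0,.003,.01,.022):print(z,[np.round(proj((x,y,z))) for x in(.01,-.01) for y in(-.012,.012)])
for q in ((0.485,.319),):pass
E
```

```text
0.01 eye1 [0.50804453 0.38473661 0.01      ] groove mid [0.48315529 0.31398647 0.01      ]
0.022 eye1 [0.50828705 0.38530322 0.022     ] groove mid [0.48494565 0.31895299 0.022     ]
0.03 eye1 [0.50844872 0.38568096 0.03      ] groove mid [0.48613923 0.322264   0.03      ]
mid [0.61409115 0.29849928 0.004     ] first [0.50681336 0.38768841 0.004     ]
0 [array([303., 281.]), array([351., 281.]), array([304., 317.]), array([350., 317.])]
0.003 [array([303., 279.]), array([351., 279.]), array([304., 314.]), array([350., 314.])]
0.01 [array([304., 274.]), array([350., 274.]), array([305., 308.]), array([349., 308.])]
0.022 [array([305., 266.]), array([349., 266.]), array([306., 299.]), array([348., 299.])]
```

The camera geometry is consistent: the bar top is at 0.022, centred under the tool. Since the shut fingers cleared the bar, the real tips must be at 0.022 or higher. Opening and lowering 12 mm is therefore safe, then I'll close gently.

carry_out:
  translation:
    - [0, 0, 0]
    - [0, 0, 0]
    - [0, 0, 0]
    - [0, 0, -0.006]
    - [0, 0, -0.012]
  twist:
    - [0, 0, 0]
    - [0, 0, 0]
    - [0, 0, 0]
    - [0, 0, 0]
    - [0, 0, 0]
  jaw: [0.5, 0.5, 0.5, 0.5, 0.5]
  newtons: 20

```text
t: 5.5
tcp_pos: [0.4849, 0.3191, 0.0182]
orientation: [0.816, 0.578, -0.0, 0.0]
contact_force: [0.3, -0.1, -0.5]
opening: 0.492
grip_force: 0.0
```

carry_out:
  translation:
    - [0, 0, 0]
    - [0, 0, 0]
    - [0, 0, 0]
    - [0, 0, 0]
    - [0, 0, 0]
  twist:
    - [0, 0, 0]
    - [0, 0, 0]
    - [0, 0, 0]
    - [0, 0, 0]
    - [0, 0, 0]
  jaw: [0.4, 0.3, 0.2, 0.15, 0.1]

```text
t: 6.12
tcp_pos: [0.485, 0.3192, 0.0188]
orientation: [0.816, 0.578, 0.0, -0.0]
contact_force: [-0.2, -0.2, 0.1]
opening: 0.105
grip_force: 0.0
```

```bash
python3 - <<'E'
from h import *
a=vision.snapshot('side');w=vision.snapshot('wrist');cv2.imwrite('pics/side4.png',a);cv2.imwrite('pics/w4.png',w)
A=cv2.resize(a[180:320,280:420],(560,560),interpolation=cv2.INTER_CUBIC)
B=cv2.resize(w[250:400,300:360],(224,560),interpolation=cv2.INTER_CUBIC)
cv2.imwrite('pics/c4.png',np.hstack([A,B]))
E
```

```text
(no output)
```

View pics/c4.png

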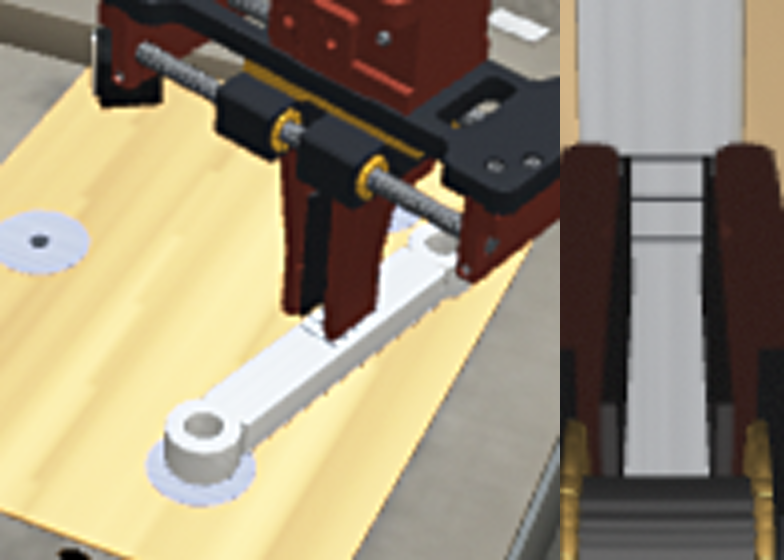

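The side view shows the tips just above the bar's top face. I'll estimate the tip height from that pixel.

```bash
python3 - <<'E'
from h import *
s=state();Q=R.from_quat(s['orientation']).as_matrix();t=s['tcp_pos']
for off in(-.01,0,.01):
  for n,p in(('side',(362.5,264.5)),('side',(355,258.5))):
    o,d=ray(n,p);nx=Q[:,0];k=((t+nx*off-o)@nx)/(d@nx);X=o+k*d;print(off,p,'z',X[2].round(4),'y_tool',((X-t)@Q[:,1]).round(4))
print(t)
E
```

```text
-0.01 (362.5, 264.5) z 0.0054 y_tool 0.005
-0.01 (355, 258.5) z 0.0083 y_tool 0.0202
0 (362.5, 264.5) z 0.0165 y_tool -0.0023
0 (355, 258.5) z 0.0194 y_tool 0.0126
0.01 (362.5, 264.5) z 0.0276 y_tool -0.0096
0.01 (355, 258.5) z 0.0304 y_tool 0.0049
[0.48499087 0.31918346 0.01874465]
```

Both cameras agree that the tips are about 10 mm behind the reported TCP, so they are now at about 0.028. I'll open and lower about 18 mm, checking force.

carry_out:
  translation:
    - [0, 0, 0]
    - [0, 0, 0]
    - [0, 0, 0]
    - [0, 0, -0.006]
    - [0, 0, -0.01]
  twist:
    - [0, 0, 0]
    - [0, 0, 0]
    - [0, 0, 0]
    - [0, 0, 0]
    - [0, 0, 0]
  jaw: [0.5, 0.5, 0.5, 0.5, 0.5]
  newtons: 20

```text
t: 6.85
tcp_pos: [0.4848, 0.319, 0.0081]
orientation: [0.816, 0.578, -0.0, 0.0]
contact_force: [1.0, -0.2, 0.6]
opening: 0.499
grip_force: 0.0
```

carry_out:
  translation:
    - [0, 0, -0.002]
    - [0, 0, -0.004]
    - [0, 0, -0.006]
    - [0, 0, -0.008]
    - [0, 0, -0.008]
  twist:
    - [0, 0, 0]
    - [0, 0, 0]
    - [0, 0, 0]
    - [0, 0, 0]
    - [0, 0, 0]
  jaw: [0.5, 0.5, 0.5, 0.5, 0.5]

```text
t: 7.48
tcp_pos: [0.4849, 0.3191, 0.0005]
orientation: [0.816, 0.579, -0.0, 0.0]
contact_force: [-0.5, -0.3, -0.4]
opening: 0.502
grip_force: 0.0
```

carry_out:
  translation:
    - [0, 0, 0]
    - [0, 0, 0]
    - [0, 0, 0]
    - [0, 0, 0]
    - [0, 0, 0]
  twist:
    - [0, 0, 0]
    - [0, 0, 0]
    - [0, 0, 0]
    - [0, 0, 0]
    - [0, 0, 0]
  jaw: [0.4, 0.3, 0.2, 0.1, 0.1]

```text
t: 8.1
tcp_pos: [0.4849, 0.3192, 0.0008]
orientation: [0.816, 0.579, 0.0, -0.0]
contact_force: [-1.0, 0.5, 2.1]
opening: 0.248
grip_force: 20.0
```

It gripped at 0.248 (21.9 mm) with 20 N. Now I'll plan swing 1.

```bash
cat > plan.py <<'E'
from h import *
import sys
def barpose(e1_guess):
    s=state();Q=R.from_quat(s['orientation']).as_matrix();t=s['tcp_pos'];x=-Q[:2,0];x/=np.linalg.norm(x)
    a=(e1_guess-t[:2])@x;return t,np.degrees(np.arctan2(x[1],x[0])),t[:2]+a*x,a
def swing(t,ang,piv0,piv1,target,n):
    d=(target-ang+180)%360-180;v=t[:2]-piv0;o=[]
    for i in range(1,n+1):
        f=i/n;c=np.radians(d*f);q=np.array([[np.cos(c),-np.sin(c)],[np.sin(c),np.cos(c)]])@v+piv0+(piv1-piv0)*f
        o.append((*(q-t[:2]).round(4),round(c,4)))
    return d,o
E
python3 - <<'E'
from plan import *
t,a,e1,k=barpose(np.array([.5083,.3851]));print(t,a,e1,k)
d,o=swing(t,a,e1,np.array([.5070,.3881]),-39.77,10);print(d);[print(x) for x in o]
s=vision.snapshot('wrist');cv2.imwrite('pics/w5.png',s)
E
```

```text
[0.48492337 0.31923603 0.00075719] -109.30644830272301 [0.50803006 0.38519457] -0.06988882090145623
69.53644830272302
(np.float64(0.0081), np.float64(-0.002), np.float64(0.1214))
(np.float64(0.0163), np.float64(-0.003), np.float64(0.2427))
(np.float64(0.0247), np.float64(-0.003), np.float64(0.3641))
(np.float64(0.033), np.float64(-0.002), np.float64(0.4855))
(np.float64(0.0412), np.float64(0.0001), np.float64(0.6068))
(np.float64(0.0491), np.float64(0.0031), np.float64(0.7282))
(np.float64(0.0567), np.float64(0.0071), np.float64(0.8495))
(np.float64(0.0637), np.float64(0.012), np.float64(0.9709))
(np.float64(0.0701), np.float64(0.0177), np.float64(1.0923))
(np.float64(0.0758), np.float64(0.0242), np.float64(1.2136))
```

carry_out:
  translation:
    - [0.0081, -0.002, 0]
    - [0.0163, -0.003, 0]
    - [0.0247, -0.003, 0]
    - [0.033, -0.002, 0]
    - [0.0412, 0.0001, 0]
  twist:
    - [0, 0, 0.1214]
    - [0, 0, 0.2427]
    - [0, 0, 0.3641]
    - [0, 0, 0.4855]
    - [0, 0, 0.6068]
  jaw: [0.1, 0.1, 0.1, 0.1, 0.1]
  newtons: 25

```text
t: 8.78
tcp_pos: [0.5257, 0.319, 0.0008]
orientation: [0.604, 0.797, -0.001, -0.0]
contact_force: [-2.5, -0.9, 2.8]
opening: 0.247
grip_force: 25.0
```

carry_out:
  translation:
    - [0.0079, 0.003, 0]
    - [0.0155, 0.007, 0]
    - [0.0225, 0.0119, 0]
    - [0.0289, 0.0176, 0]
    - [0.0346, 0.0241, 0]
  twist:
    - [0, 0, 0.1214]
    - [0, 0, 0.2427]
    - [0, 0, 0.3641]
    - [0, 0, 0.4855]
    - [0, 0, 0.6068]
  jaw: [0.1, 0.1, 0.1, 0.1, 0.1]

```text
t: 9.4
tcp_pos: [0.5609, 0.3423, 0.0008]
orientation: [0.339, 0.941, -0.001, 0.0]
contact_force: [-1.7, -2.1, 3.8]
opening: 0.247
grip_force: 25.0
```

carry_out:
  translation:
    - [0, 0, 0]
    - [0, 0, 0]
    - [0, 0, 0]
    - [0, 0, 0]
    - [0, 0, 0]
  twist:
    - [0, 0, 0]
    - [0, 0, 0]
    - [0, 0, 0]
    - [0, 0, 0]
    - [0, 0, 0]
  jaw: [0.1, 0.1, 0.1, 0.1, 0.1]

```text
t: 10.02
tcp_pos: [0.561, 0.3433, 0.0008]
orientation: [0.34, 0.94, 0.0, 0.0]
contact_force: [2.3, 0.6, 1.1]
opening: 0.245
grip_force: 25.0
```

```bash
python3 - <<'E'
from plan import *
T1=np.array([.5070,.3881]);Tm=np.array([.6146,.2986]);s=state()
t,a,_,_=barpose(T1);x=np.array([np.cos(np.radians(a)),np.sin(np.radians(a))])
e1=t[:2]-.0699*x;e2=e1+.14*x;print(t,a,e1-T1,e2-Tm,s['opening'],s['grip_force'],s['joint_pos'].round(2) if hasattr(s['joint_pos'],'round') else s['joint_pos'])
w=vision.snapshot('wrist');sd=vision.snapshot('side');sc=vision.snapshot('scene')
for n,i in(('w6',w),('side6',sd),('scene6',sc)):cv2.imwrite(f'pics/{n}.png',i)
import pickle;pickle.dump(s,open('s6.pkl','wb'))
A=cv2.resize(sd[195:325,265:400],(540,520),interpolation=cv2.INTER_CUBIC);B=cv2.resize(w[110:210,275:375],(260,260),interpolation=cv2.INTER_CUBIC)
C=cv2.resize(sc[200:280,250:330],(260,260),interpolation=cv2.INTER_CUBIC)
cv2.imwrite('pics/c6.png',np.hstack([A,np.vstack([B,C])]))
E
```

```text
[0.56102489 0.34325362 0.00075761] -39.80059163097258 [ 0.00032234 -0.00010216] [ 0.00028111 -0.00021862] 0.2446343810228469 24.999884963035583 [-0.17  0.8  -0.69  1.7   0.64  0.88 -0.26]
```

View pics/c6.png

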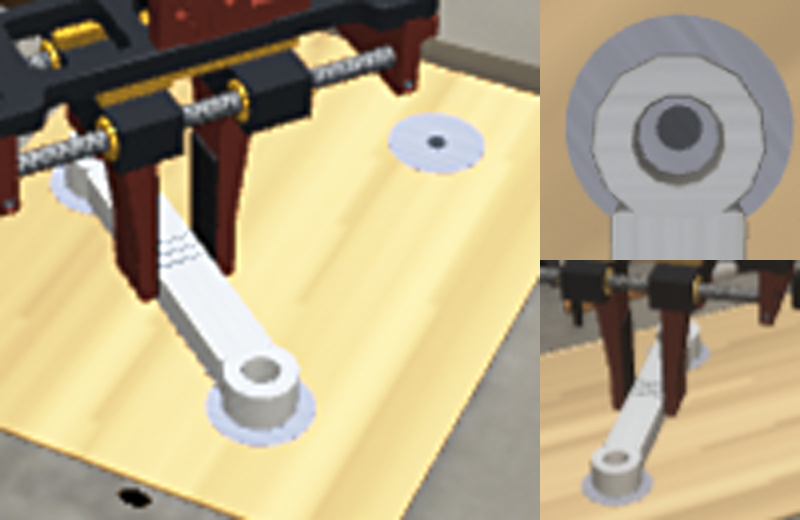

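The wrist crop puts eye one's ring at about (328.5,163.8) and the first dot at (328.5,159.2), and the eyes sit on their discs. I'll check this in world coordinates and plan swing 2.

```bash
python3 - <<'E'
from plan import *
import pickle
s=pickle.load(open('s6.pkl','rb'))
e=onz('wrist',(328.5,163.8),.022,s);f=onz('wrist',(328.5,159.2),.004,s);print('eye',e,'first',f,'diff mm',(e-f)[:2]*1e3)
t,a,_,_=barpose(e[:2]);x=np.array([np.cos(np.radians(a)),np.sin(np.radians(a))])
piv=t[:2]+.0701*x;Tm=np.array([.6146,.2986])
d,o=swing(t,a,piv,Tm,35.0,10);print(t,a,piv,d);[print(*x) for x in o]
print('2nd',[tuple((np.array(q)-o[4]).round(4).tolist()) for q in o[5:]])
E
```

```text
eye [0.50772546 0.38728359 0.022     ] first [0.50707407 0.38787826 0.004     ] diff mm [ 0.65138323 -0.59467142]
[0.56100497 0.34327353 0.00076761] -39.79172276281857 [0.61486813 0.29840962] 74.79172276281858
-0.0054 -0.0074 0.1305
-0.0098 -0.0154 0.2611
-0.0131 -0.0239 0.3916
-0.0153 -0.0328 0.5221
-0.0163 -0.0418 0.6527
-0.0161 -0.051 0.7832
-0.0147 -0.06 0.9138
-0.0122 -0.0687 1.0443
-0.0085 -0.0771 1.1748
-0.0038 -0.0849 1.3054
2nd [(0.0002, -0.0092, 0.1305), (0.0016, -0.0182, 0.2611), (0.0041, -0.0269, 0.3916), (0.0078, -0.0353, 0.5221), (0.0125, -0.0431, 0.6527)]
```

Eye one is within 0.9 mm of the first point. Starting swing 2.

carry_out:
  translation:
    - [-0.0054, -0.0074, 0]
    - [-0.0098, -0.0154, 0]
    - [-0.0131, -0.0239, 0]
    - [-0.0153, -0.0328, 0]
    - [-0.0163, -0.0418, 0]
  twist:
    - [0, 0, 0.1305]
    - [0, 0, 0.2611]
    - [0, 0, 0.3916]
    - [0, 0, 0.5221]
    - [0, 0, 0.6527]
  jaw: [0.1, 0.1, 0.1, 0.1, 0.1]

```text
t: 10.8
tcp_pos: [0.5432, 0.3024, 0.0008]
orientation: [0.018, 1.0, 0.001, -0.001]
contact_force: [-0.1, 1.9, 0.2]
opening: 0.247
grip_force: 25.0
```

carry_out:
  translation:
    - [0.0002, -0.0092, 0]
    - [0.0016, -0.0182, 0]
    - [0.0041, -0.0269, 0]
    - [0.0078, -0.0353, 0]
    - [0.0125, -0.0431, 0]
  twist:
    - [0, 0, 0.1305]
    - [0, 0, 0.2611]
    - [0, 0, 0.3916]
    - [0, 0, 0.5221]
    - [0, 0, 0.6527]
  jaw: [0.1, 0.1, 0.1, 0.1, 0.1]

```text
t: 11.42
tcp_pos: [0.5555, 0.2595, 0.0008]
orientation: [-0.304, 0.953, 0.001, -0.001]
contact_force: [-1.1, 1.1, 1.9]
opening: 0.247
grip_force: 25.0
```

carry_out:
  translation:
    - [0, 0, 0]
    - [0, 0, 0]
    - [0, 0, 0]
    - [0, 0, 0]
    - [0, 0, 0]
  twist:
    - [0, 0, 0]
    - [0, 0, 0]
    - [0, 0, 0]
    - [0, 0, 0]
    - [0, 0, 0]
  jaw: [0.1, 0.1, 0.1, 0.1, 0.1]

```text
t: 12.05
tcp_pos: [0.5563, 0.2585, 0.0007]
orientation: [-0.301, 0.954, -0.0, -0.0]
contact_force: [-1.6, -1.1, 4.8]
opening: 0.249
grip_force: 25.0
```

```bash
python3 - <<'E'
from plan import *
import pickle
Tl=np.array([.4999,.2183]);Tm=np.array([.6146,.2986]);s=state()
t,a,_,_=barpose(Tl);x=np.array([np.cos(np.radians(a)),np.sin(np.radians(a))])
e2=t[:2]+.0701*x;e1=e2-.14*x;print(t,a,e1-Tl,e2-Tm,s['opening'],s['grip_force'])
w=vision.snapshot('wrist');cv2.imwrite('pics/w7.png',w);pickle.dump(s,open('s7.pkl','wb'))
cv2.imwrite('pics/c7.png',cv2.resize(w[110:210,275:375],(600,600),interpolation=cv2.INTER_CUBIC))
E
```

```text
[0.55626778 0.25854203 0.00074919] 35.031751153095925 [-0.00086872  0.00011731] [-0.00093195  0.00018155] 0.24923740055214608 25.011792182922363
```

View pics/c7.png

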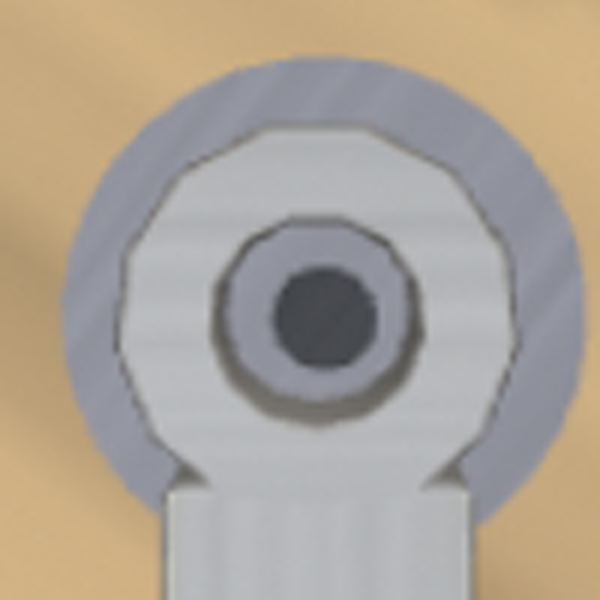

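The crop puts eye one's ring and hole at about (327.9,163.5) and the last dot at (329.2,162.8).

```bash
python3 - <<'E'
from plan import *
import pickle
s=pickle.load(open('s7.pkl','rb'))
for p in((327.9,163.5),(327.9,163.7)):
  e=onz('wrist',p,.022,s);f=onz('wrist',(329.2,162.8),.004,s);d=(e-f)[:2]*1e3
  u=np.array([np.cos(.611),np.sin(.611)]);print('eye',e,'last',f,'diff',d,'along',d@u,'across',d@[-u[1],u[0]])
E
```

```text
eye [0.49932661 0.21731291 0.022     ] last [0.49971382 0.21830651 0.004     ] diff [-0.38720654 -0.99359936] along -0.8871659543796012 across -0.5916968478381005
eye [0.49939352 0.21735977 0.022     ] last [0.49971382 0.21830651 0.004     ] diff [-0.32029631 -0.94674277] along -0.8054804681427242 across -0.5917033156429974
```

Both estimates are within 1 mm. I'll nudge by (0.6, 0.4) mm, release and retreat for a final check.

carry_out:
  translation:
    - [0.0006, 0.0004, 0]
    - [0.0006, 0.0004, 0]
    - [0.0006, 0.0004, 0]
    - [0.0006, 0.0004, 0]
    - [0.0006, 0.0004, 0]
  twist:
    - [0, 0, 0]
    - [0, 0, 0]
    - [0, 0, 0]
    - [0, 0, 0]
    - [0, 0, 0]
  jaw: [0.1, 0.1, 0.1, 0.26, 0.3]

```text
t: 12.72
tcp_pos: [0.5575, 0.2588, 0.0003]
orientation: [-0.301, 0.954, -0.0, -0.0]
contact_force: [0.1, -1.2, 0.3]
opening: 0.302
grip_force: 0.0
```

carry_out:
  translation:
    - [0, 0, 0]
    - [0, 0, 0]
    - [0, 0, 0.005]
    - [0, 0, 0.02]
    - [0, 0, 0.05]
  twist:
    - [0, 0, 0]
    - [0, 0, 0]
    - [0, 0, 0]
    - [0, 0, 0]
    - [0, 0, 0]
  jaw: [0.4, 0.5, 0.5, 0.5, 0.5]

```text
t: 13.35
tcp_pos: [0.557, 0.2586, 0.0513]
orientation: [-0.301, 0.954, -0.0, -0.001]
contact_force: [-0.2, 0.2, -0.2]
opening: 0.499
grip_force: 0.0
```

carry_out:
  translation:
    - [0, 0, 0.05]
    - [0, 0, 0.1]
    - [0, 0, 0.15]
    - [0, 0, 0.16]
    - [0, 0, 0.16]
  twist:
    - [0, 0, 0]
    - [0, 0, 0]
    - [0, 0, 0]
    - [0, 0, 0]
    - [0, 0, 0]
  jaw: [0.5, 0.5, 0.5, 0.5, 0.5]

```text
t: 13.98
tcp_pos: [0.5577, 0.2589, 0.2114]
orientation: [-0.301, 0.954, -0.0, 0.001]
contact_force: [0.1, 0.0, -1.1]
opening: 0.501
grip_force: 0.0
```

```bash
python3 - <<'E'
from plan import *
import pickle
s=state();w=vision.snapshot('wrist');cv2.imwrite('pics/w8.png',w);pickle.dump(s,open('s8.pkl','wb'))
i=vision.camera_info('wrist');Q=np.eye(4);Q[:3,:3]=R.from_quat(s['orientation']).as_matrix();Q[:3,3]=s['tcp_pos'];inv=np.linalg.inv(Q@i['hand_eye'])
def proj(p):
    c=inv@np.array([*p,1]);rr=np.hypot(c[0],c[1]);th=np.arctan2(rr,c[2]);return np.array([i['cx']+i['fx']*th*c[0]/rr,i['cy']+i['fy']*th*c[1]/rr])
c=[]
for n,p in(('last',(.4999,.2183)),('mid',(.6146,.2986))):
    print(n,'disc',proj((*p,.004)),'ideal eye',proj((*p,.022)))
    u,v=proj((*p,.022)).astype(int);print('crop origin',u-25,v-25)
    c.append(cv2.resize(w[v-25:v+25,u-25:u+25],(400,400),interpolation=cv2.INTER_CUBIC))
cv2.imwrite('pics/c8.png',np.hstack(c));print(s['tcp_pos'])
E
```

```text
last disc [328.97803545 147.80158621] ideal eye [329.02391575 148.29842048]
crop origin 304 123
mid disc [328.91713499 277.84877315] ideal eye [328.95457372 284.13470995]
crop origin 303 259
[0.55767717 0.25885859 0.2114452 ]
```

View pics/c8.png

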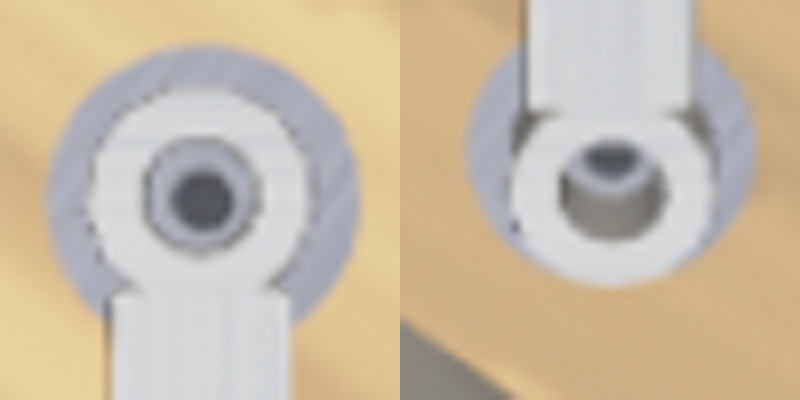

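In the final view the last eye is at (201,195) against an ideal (204,203), and the middle eye is at (612,195) against an ideal (610,195), at 8 crop pixels to the mm. Both are within about 1 mm, so I'm handing in.

```bash
python3 -c "
from station import r
print(r.job_done())"
```

```text
the job is handed in; nothing more can be done
None
```

The bar was walked round in the order asked (first → middle → last) by sliding on the board, and now lies with both eyes within about 1 mm of the middle and last points by my last camera check; the job is handed in at about 14 s, with no verdict returned.

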